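# Refit the drive sleeve on the washing machine's drive shaft

### The job

The green drive sleeve has been washed and is drying on one of the slanting rack pegs: draw it off, slide it notched end first over the upright shaft of the washing machine drive unit, and turn it until its notches find the shaft's drive bar and it sits fully home on the shoulder. Guide it all the way down rather than letting it fall or forcing it, then let go, and leave the blue cap and the other things lying around where they are.

Things in the scene. Friction and masses are not known exactly. Their poses are not given: they have to be found in the camera images.
- sleeve: drive sleeve: green plastic tube, 90 mm long, about 0.2 kg, bore 29 mm open at both ends. Origin: centre of its foot; z along the bore, foot to head. 0-16 mm: four teeth, 54 mm across, between four notches 14 mm wide and 16 mm deep lying along +x, +y, -x, -y; 16-34 mm: round flange, 56 mm across, grey stripe; 34-90 mm: eight-sided body. It starts foot down on either rack peg, leaning 30 degrees
- sleeve_grip (a point): on the sleeve's axis, 68 mm above its foot, in the eight-sided body, which is 50 mm across flats, with flats square to the sleeve's x and y. At the start the sleeve's y is parallel to the rack's y
- drive_unit: washing machine drive unit: grey cast gear housing, 156 mm across, with a small upright motor (62 mm across, 56 mm high) centred 108 mm along +x. Heavy, does not move. Origin on the worktop under the shaft axis; z up. Its upright steel drive shaft is 26 mm thick and ends, chamfered to 21 mm across, 156 mm above the worktop. The shaft turns about its axis only stiffly (0.6 N m)
- drive_bar (a point): middle of the square drive bar (10 x 10 mm, 50 mm long) lying level through the shaft, 8 mm above the seat. It can point any way round the shaft; its direction is not reported: see it, or feel for it by pressing lightly (about 6 N) and turning the sleeve. Foot on the bar: sleeve 13 mm too high. With two notches over the bar it drops to the seat (play 0.08 to 0.15 rad either way)
- seat (a point): centre of the flat shoulder round the shaft's root, 62 mm across, 60 mm above the worktop, where the sleeve's foot rests when home; z up
- shaft_top (a point): centre of the shaft's top end, 96 mm above the seat; it stands 6 mm out of the sleeve's head when the sleeve is home
- drain_rack: stainless draining rack, does not move: a shelf 250 mm wide (y), 150 mm deep, sloping down at 30 degrees towards its front (-x), 0.09 m high at the back, with two grey pegs square to it, 24 mm thick, 58 mm high above the shelf, 120 mm apart; the pegs so lean 30 degrees from vertical towards -x. Origin on the worktop under the shelf's middle; z up
- peg_left (a point): tip of the rack's peg at its +y side
- peg_right (a point): tip of the rack's peg at its -y side
- cap: blue plastic agitator cap with a closed domed top, 79 mm long, 58 mm across, drying on the rack's other peg; origin: centre of its open rim; z along its axis. Leave it there
- screwdriver: red-handled screwdriver, 175 mm long, lying on the right; origin at its middle
- masking_tape: roll of masking tape, 98 mm across, 25 mm high, lying behind; origin: centre of its underside
- tape_measure: yellow tape measure, 77 x 35 x 56 mm, standing behind; origin: centre of its underside
- marker: black and white marker pen, 135 mm long, lying on the right; origin at its middle
- peg_1: wooden clothes peg, 72 mm long, lying between the rack and the drive unit; origin at its middle
- peg_3: wooden clothes peg, 73 mm long, lying on the right; origin at its middle

How it is judged (in metres and radians):
On the way, in this order (a step that is already met when the one before it is completed fails the run):
1. the sleeve is drawn off its peg, clear of the rack (distance between each of peg_left, peg_right and sleeve above 0.075 m and height (world z) of sleeve above 0.08 m), for 0.1 s.
2. the sleeve is upright on the shaft, foot at least 30 mm below the shaft's top (horizontal distance between sleeve and seat below 0.008 m and z of sleeve in the frame of seat below 0.066 m and angle between sleeve's own z axis and vertical below 0.15 rad), for 0.1 s.
At the end, for the whole second after the job is handed in: the sleeve stands notched end down and upright (within 0.06 rad) round the shaft, its foot within 3 mm of the seat in height and within 4 mm of its centre, at rest and released (z of sleeve in the frame of seat between -0.003 and 0.003 m and horizontal distance between sleeve and seat below 0.004 m and angle between sleeve's own z axis and vertical below 0.06 rad and linear speed of sleeve below 0.01 m/s); the robot touches nothing.
It fails at once if the sleeve is forced: over 80 N between it and the drive unit (contact force between sleeve and drive_unit above 80 N).
It fails at once if the sleeve is let fall down the shaft: faster than 0.7 m/s there (horizontal distance between sleeve and seat below 0.01 m and z of sleeve in the frame of seat below 0.09 m and linear speed of sleeve above 0.7 m/s).
It fails at once if the blue cap is moved by more than 20 mm (distance of cap from where it was at the start of the episode above 0.02 m).
It fails at once if one of the other loose things listed is moved by more than 20 mm (distance of any of screwdriver, masking_tape, tape_measure, marker, peg_3, peg_1 from where it was at the start of the episode above 0.02 m).
It also fails if it takes over 61 s, if anything falls off the work surface, if the arm or the gripper's body presses on something with over 40 N, if the wrist force passes 120 N, or if a joint passes its speed limit or range.

### The arm

A 7-joint arm with a two-finger parallel gripper is mounted at the origin on a cart in front of the work surface, level with it; the furniture and walls round the work are solid. World frame = base frame: x ahead of the robot, y to its left, z up, the work surface at z = 0. Lengths are in mm, angles in rad, forces in N, time in s.
With the tool pointing down it reaches from about 400 to 875 mm from the base axis. Payload 4.4 kg.
Tool frame: the origin (TCP) lies midway between the tips of the shut fingers; the grasp point (between the pads) lies 19 mm behind it (ctrl.grip_point_offset is the distance from the TCP to the grasp point, in mm); z points along the fingers, y is the line along which they close (so a half turn about z gives the same grasp; the last joint's range is limited). The gripper opens to 85 mm and grips with 20 to 120 N. Pads are 22 mm wide; open, the fingers measure 114 mm over their backs; the gripper's body (76 mm by 85 mm) begins 54 mm behind the grasp point. The pads swing forward as they close: fully open they stand 13 mm farther back than shut.
Start: joints at [-1.292, 0.628, 0.038, 1.517, -0.027, 0.996, -0.02], TCP at [219.682, 611.766, 231.313] pointing down, gripper open.
Joint ranges: [-3.06, 3.06], [-0.37, 2.12], [-1.25, 1.32], [0.18, 2.47], [-1.1, 4.24], [0.23, 1.98], [-2.94, 2.94]. Speed limits (rad/s): [2.57, 2.57, 3.14, 3.14, 3.14, 3.14, 3.14].

### API

Orientations are given as [roll, pitch, yaw] about the fixed x, y, z axes, in that order (R = Rz(yaw) Ry(pitch) Rx(roll)).
In Python, from cell import ctrl gives the robot as it stands.
- The arm moves only by the shell command python3 nudge.py 'ROWS'. ROWS is a JSON object whose key "offsets" holds a list of rows, 1 to 12 of them, each of 7 numbers: dx, dy, dz in units of 25 mm, then a rotation vector rx, ry, rz in rad, then the finger opening in mm; each row shifts and turns the commanded pose from where the row before left it, along the tool's axes as they then stand; what a row does not reach is not made up. A row lasts 1/10 s, in which the tool goes at most 50 mm and 0.15 rad, less where a joint would pass 70% of its speed; a pose out of reach is approached as far as the arm can. The fingers move at their own pace and stop on an object; the grip force is fixed at half the most. Time passes only in rows, so rows that do not move let the fingers close. It prints the time, the measured TCP pose, the force, the opening and the grip force at its end. Input that does not fit is refused with a message, and nothing moves.
- ctrl.read_state(): the state, without advancing time (a new reading comes with each control period).
- ctrl.get_image(name): name is "side" or "top" or "wrist"; returns the picture (400x640x3 uint8, blue, green, red); there is no depth.
- ctrl.calibration(name): a dict with "fx", "fy", "cx", "cy" (pixels), "k1" (the pictures are not rectified: a ray, as slopes to the right and down, at radius r is drawn at 1 + k1 r^2 times it, then the intrinsics apply), "rvec" (rotation vector, rad) and "tvec" (3), from world to camera coordinates, as OpenCV has them; the wrist camera has in their place "hand_eye" (4x4, takes a point from camera to tool coordinates, whose origin is the TCP and whose axes are the flange's). Camera axes: x right, y down, z forward; pixel columns grow to the right and rows downward; lengths in mm; the calibration is good to about 2 mm. A picture is of the moment at which its call begins: read the wrist's pose just before it. calibration takes no time and is no camera call.
- ctrl.finish_job(): hands the job in; it is judged then, once.
The state is a dict: "clock": time; "qpos": joint angles; "qd": joint speeds; "tau": joint torques, N m; "eef_pos": TCP position; "tool_rot": TCP orientation; "force": force on the tool from outside, world axes, zero at the start; "torque": the same for the moment, N m; "width": finger opening in mm; "gripper_force": force on a finger pad.
Only numpy, scipy, OpenCV 4.12 (cv2) and the standard library are available. Lean on these libraries where they do the work, as an engineer would, in place of code of your own. Each camera call takes 0.05 s, during which the arm holds its last target. There are 200 camera calls.

## Working session

There is one attempt and no reset: what is moved stays moved. The work goes in short steps, Python scripts to look and compute and a shell command to move; the robot and the scene stay as the last step left them, time stands still between calls to the robot, and variables do not carry over. Pictures are saved under pics/ and viewed, at most 10 in all, crops included, and the job is handed in when it is done.

```bash
ls; mkdir -p pics
python3 - <<'E'
from cell import ctrl
import cv2
s=ctrl.read_state(); print(s)
for n in ("side","top"):
    cv2.imwrite(f"pics/{n}0.png",ctrl.get_image(n)); print(n,ctrl.calibration(n))
print(ctrl.calibration("wrist"), ctrl.grip_point_offset)
E
```

```text
cell.py
nudge.py
pics
{'clock': 0.0, 'qpos': array([-1.29180626,  0.6293026 ,  0.03842582,  1.51838119, -0.02697149,
        0.99629484, -0.02003238]), 'qd': array([ 5.40177721e-04, -9.85884270e-05,  2.96404463e-04, -1.84989825e-04,
       -1.91932240e-04,  2.98922567e-04, -7.88141437e-04]), 'tau': array([ 6.57915116e-04, -5.63394964e+01,  1.22610200e+00, -1.93451571e+01,
        1.08456973e-02,  1.00756178e-02, -1.11275989e-05]), 'eef_pos': array([219.45928721, 611.16525641, 230.41278941]), 'tool_rot': array([-3.13972462e+00,  3.71592458e-05,  2.79679852e+00]), 'force': array([-0.53825262, -0.348006  , -0.90807404]), 'torque': array([-0.03709656,  0.03916886,  0.04787531]), 'gripper_force': 0.0, 'width': 85.09944373324882}
side {'fx': 394.316527665983, 'fy': 394.316527665983, 'cx': 315.4635214772281, 'cy': 197.00042777345143, 'k1': -0.049480020065327555, 'rvec': array([ 2.02595738, -0.67925985,  0.35050084]), 'tvec': array([-581.40743215,  286.61119969,  768.55917817])}
top {'fx': 512.7661021334372, 'fy': 512.7661021334372, 'cx': 315.6260406967102, 'cy': 197.865559562639, 'k1': -0.16907735104865285, 'rvec': array([ 2.15750242, -2.16016489,  0.14314451]), 'tvec': array([ -65.71897422,  663.5841272 , 1552.47134985])}
{'fx': 296.30303484034096, 'fy': 296.30303484034096, 'cx': 322.97533560153846, 'cy': 204.08517821218797, 'k1': -0.03247763073890606, 'hand_eye': array([[ 5.28972004e-04, -9.48349723e-01, -3.17226296e-01,
         8.09763894e+01],
       [ 9.99999798e-01,  6.13292205e-04, -1.65949660e-04,
         8.59468036e-01],
       [ 3.51930728e-04, -3.17226144e-01,  9.48349856e-01,
        -1.43194117e+02],
       [ 0.00000000e+00,  0.00000000e+00,  0.00000000e+00,
         1.00000000e+00]])} 18.700000000000003
```
View pics/side0.png

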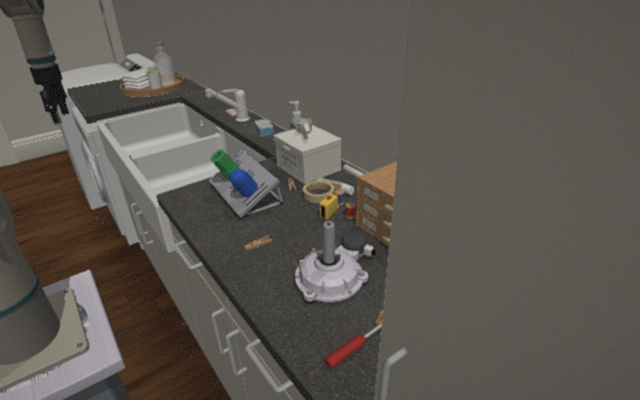

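View pics/top0.png

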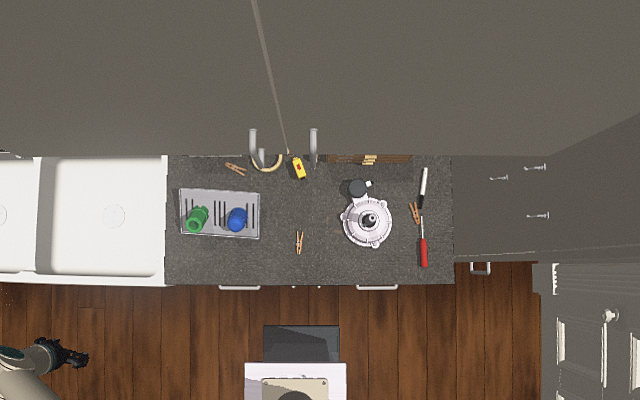

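The side view shows the green sleeve at (222,162) and the cap at (240,182) on the rack, with the shaft top at (328,225). In the top view the sleeve is on the left (+y) peg at about (197,219), the cap at (238,219) and the shaft at (370,220).

Create h.py:
```python
import numpy as np, cv2
from scipy.spatial.transform import Rotation as Ro
from cell import ctrl
def toolpose(s=None):
    s=s or ctrl.read_state()
    return Ro.from_euler('xyz',s['tool_rot']).as_matrix(), np.array(s['eef_pos'])
def ray(name,px,pose=None):
    """origin, unit directions in world for pixels (N,2)"""
    c=ctrl.calibration(name)
    K=np.array([[c['fx'],0,c['cx']],[0,c['fy'],c['cy']],[0,0,1]])
    p=np.array(px,float).reshape(-1,1,2)
    u=cv2.undistortPoints(p,K,np.array([c['k1'],0,0,0,0.]))[:,0]
    d=np.c_[u,np.ones(len(u))]
    if 'rvec' in c:
        R=cv2.Rodrigues(np.array(c['rvec']))[0]; o=-R.T@c['tvec']; d=d@R
    else:
        Rt,t=pose or toolpose(); H=c['hand_eye']
        o=Rt@H[:3,3]+t; d=d@(Rt@H[:3,:3]).T
    return o,d/np.linalg.norm(d,axis=1)[:,None]
def plane(name,px,z,pose=None):
    o,d=ray(name,px,pose); return o+d*((z-o[2])/d[:,2])[:,None]
def meet(*od):
    A=np.zeros((3,3));b=np.zeros(3)
    for o,d in od:
        P=np.eye(3)-np.outer(d,d);A+=P;b+=P@o
    x=np.linalg.solve(A,b)
    return x,[float(np.linalg.norm((np.eye(3)-np.outer(d,d))@(x-o))) for o,d in od]
def mask(im,lo,hi):
    m=cv2.inRange(cv2.cvtColor(im,cv2.COLOR_BGR2HSV),np.array(lo),np.array(hi))
    n,l,s,c=cv2.connectedComponentsWithStats(m)
    i=1+np.argmax(s[1:,4]); return (l==i).astype(np.uint8),s[i],c[i]
GREEN=((50,100,25),(85,255,255)); BLUE=((105,120,30),(130,255,255))
```

Run:
```python
from h import *
for nm,r in (("green",GREEN),("blue",BLUE)):
    c=[]
    for n in ("top","side"):
        m,s,ce=mask(cv2.imread(f"pics/{n}0.png"),*r); o,d=ray(n,ce); c.append((o,d[0])); print(nm,n,s,ce)
    print(meet(*c))
print("rack corners ground",plane("top",[(180,188),(260,192),(257,239),(177,234)],45))
print("shaft top",plane("top",[(370,219)],156),plane("side",[(328,224)],156))
im=np.hstack([cv2.resize(cv2.imread("pics/top0.png")[170:270,160:300],None,fx=2.85,fy=2.85,interpolation=2),cv2.resize(cv2.imread("pics/top0.png")[170:270,320:460],None,fx=2.85,fy=2.85,interpolation=2)])
cv2.imwrite("pics/crop.png",im)
```

```text
green top [186 206  22  27 325] [197.         218.91076923]
green side [211 150  28  29 376] [223.77659574 162.55319149]
(array([590.6329196 , 291.84178957,  97.62055979]), [2.445026214301722, 2.445026214301653])
blue top [227 208  21  24 369] [236.8699187  219.38753388]
blue side [230 169  27  28 485] [242.88247423 182.18350515]
(array([591.84339685, 173.10525015,  79.32754061]), [1.5008055951574233, 1.5008055951573103])
rack corners ground [[694.79775553 360.0620423   45.        ]
 [681.70546658 106.63422109  45.        ]
 [535.53935815 114.32672325  45.        ]
 [550.09628334 365.32865378  45.        ]]
shaft top [[ 587.55739225 -222.31060978  156.        ]] [[ 589.38643977 -230.31773838  156.        ]]
```

View pics/crop.png

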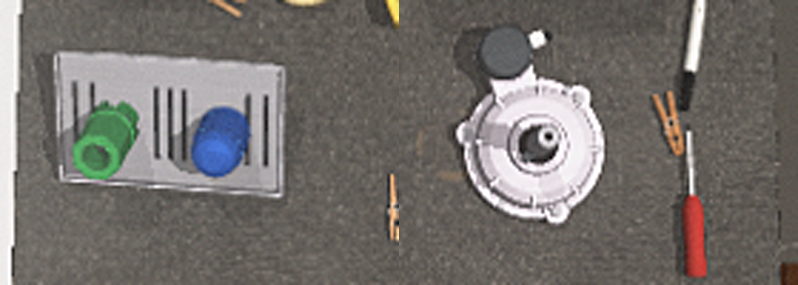

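```bash
cat >> h.py <<'E'
def go(Rg,pg):
    R,t=toolpose(); rv=Ro.from_matrix(R.T@Rg).as_rotvec()
    print("rot",rv.round(4),"|",np.linalg.norm(rv).round(3),"trans before rot",(R.T@(pg-t)).round(1),"after rot",(Rg.T@(pg-t)).round(1))
def frame(zt,xref):
    z=np.array(zt,float);z/=np.linalg.norm(z);y=np.cross(z,xref);y/=np.linalg.norm(y)
    return np.c_[np.cross(y,z),y,z]
def show(im,name): cv2.imwrite(f"pics/{name}.png",im)
E
python3 - <<'E'
from h import *
b=plane("top",[(180,188),(260,192)],90);f=plane("top",[(257,239),(177,234)],15)
print(b,f,"mid",(b.mean(0)+f.mean(0))/2)
yd=(b[0]-b[1])+(f[1]-f[0]);yaw=np.arctan2(-yd[0],yd[1]);print("yaw",yaw)
ax=np.array([-.5*np.cos(yaw),-.5*np.sin(yaw),.866])
m=(b.mean(0)+f.mean(0))/2
base=m+60*np.array([-np.sin(yaw),np.cos(yaw),0]);print("foot",base,"mid",base+45*ax, "grip",base+68*ax)
Rg=frame(-ax,[0,1,0]); pg=base+(68-18.7+150)*ax; print(Rg,pg); go(Rg,pg)
E
```

```text
[[688.17400692 348.17905158  90.        ]
 [675.45480393 101.9730661   90.        ]] [[536.92964011 117.5803001   15.        ]
 [551.76311406 373.35070133  15.        ]] mid [613.08039125 235.27077978  52.5       ]
yaw -0.05483337052912582
foot [616.36874506 295.18060142  52.5       ] mid [593.90256194 296.4137341   91.47      ] grip [582.41984613 297.04400191 111.388     ]
[[ 0.01368662  0.86634441  0.4992595 ]
 [ 0.99962445 -0.         -0.02740355]
 [-0.02374091  0.49944706 -0.86601905]] [516.86851628 300.64200903 225.0938    ]
rot [-0.4406 -0.3427  1.2039] | 1.327 trans before rot [-384.9 -191.8    5.7] after rot [-306.3  254.9  161.6]
```

Careful with the scale: shifts go in units of 25 mm. That gives: -30 mm is -1.2, 25 mm is 1.

```bash
python3 nudge.py '{"offsets": [[0,0,0,-0.0441,-0.0343,0.1204,85],[0,0,0,-0.0441,-0.0343,0.1204,85],[0,0,0,-0.0441,-0.0343,0.1204,85],[0,0,0,-0.0441,-0.0343,0.1204,85],[0,0,0,-0.0441,-0.0343,0.1204,85],[0,0,0,-0.0441,-0.0343,0.1204,85],[0,0,0,-0.0441,-0.0343,0.1204,85],[0,0,0,-0.0441,-0.0343,0.1204,85],[0,0,0,-0.0441,-0.0343,0.1204,85],[0,0,0,-0.0441,-0.0343,0.1204,85]]}'
python3 nudge.py '{"offsets": [[-1.2,1,0.64,0,0,0,85],[-1.2,1,0.64,0,0,0,85],[-1.2,1,0.64,0,0,0,85],[-1.2,1,0.64,0,0,0,85],[-1.2,1,0.64,0,0,0,85],[-1.2,1,0.64,0,0,0,85],[-1.2,1,0.64,0,0,0,85],[-1.2,1,0.64,0,0,0,85],[-1.2,1,0.64,0,0,0,85],[-1.2,1,0.64,0,0,0,85],[0,0,0,0,0,0,85],[0,0,0,0,0,0,85]]}'
python3 - <<'E'
from h import *
s=ctrl.read_state();print(s['qpos'].round(3)); im=ctrl.get_image("wrist"); show(im,"w1")
R,t=toolpose(s);print(R.round(3),t)
E
```

```text
clock: 1.1
eef_pos: [219.0, 611.5, 231.1]
tool_rot: [2.616, 0.021, 1.553]
force: [-0.3, -0.3, 0.6]
width: 85.6
gripper_force: 0.0
clock: 2.3
eef_pos: [512.8, 305.7, 224.5]
tool_rot: [2.618, 0.022, 1.553]
force: [-0.4, 0.7, 0.5]
width: 85.0
gripper_force: 0.0
[-1.257  0.525  0.646  2.095  0.25   0.24  -0.982]
[[ 0.017  0.866  0.5  ]
 [ 1.    -0.004 -0.028]
 [-0.022  0.5   -0.866]] [512.75590804 305.73323685 224.45093406]
```

View pics/w1.png

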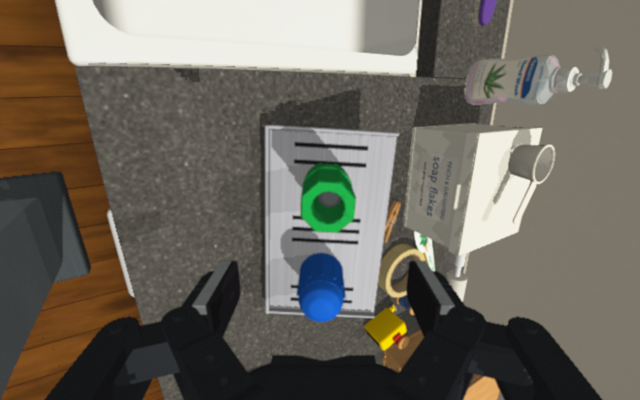

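The wrist view shows the sleeve head ring at about (328,203) with its hole visible. The cap is at (321,300) and the rack corners at (266,126), (397,133) and (266,313). Next I measure the head centre and the rack axis.

Run:
```python
from h import *
im=cv2.imread("pics/w1.png"); pose=toolpose()
hsv=cv2.cvtColor(im,cv2.COLOR_BGR2HSV)
m=cv2.inRange(hsv,np.array((50,120,100)),np.array((80,255,255)))
cs,h=cv2.findContours(m,cv2.RETR_CCOMP,cv2.CHAIN_APPROX_NONE)
for c,hh in zip(cs,h[0]):
    if cv2.contourArea(c)>60: print("parent",hh[3],cv2.contourArea(c),cv2.boundingRect(c),cv2.fitEllipse(c))
print(hsv[203,290:365:3].tolist()); print(hsv[165:240:3,328].tolist())
show(cv2.resize(im[110:250,250:410],None,fx=4,fy=4,interpolation=2),"w1c")
b=plane("wrist",[(397,133)],90,pose);f=plane("wrist",[(266,126),(266,313)],15,pose);print(b,f)
```

```text
parent -1 2168.5 (301, 181, 54, 51) ((327.810546875, 206.07362365722656), (51.29627227783203, 54.29450988769531), 74.70606994628906)
parent 1 798.5 (312, 191, 34, 33) ((328.139892578125, 206.93063354492188), (31.40768814086914, 32.46805953979492), 108.46150207519531)
[[135, 3, 176], [135, 3, 176], [120, 3, 180], [120, 3, 173], [68, 203, 151], [69, 209, 179], [69, 211, 180], [68, 207, 159], [69, 201, 75], [68, 203, 73], [66, 151, 71], [80, 12, 65], [90, 13, 77], [90, 13, 78], [96, 16, 78], [90, 11, 68], [69, 94, 65], [69, 209, 67], [68, 204, 125], [69, 207, 182], [69, 204, 181], [69, 210, 177], [75, 8, 187], [130, 4, 195], [130, 4, 193]]
[[68, 187, 82], [68, 207, 111], [69, 205, 81], [69, 202, 82], [69, 205, 82], [68, 199, 86], [68, 204, 166], [69, 208, 180], [69, 208, 180], [67, 81, 94], [98, 13, 80], [90, 10, 78], [80, 10, 79], [98, 14, 75], [67, 119, 71], [68, 199, 78], [69, 209, 77], [68, 205, 77], [68, 202, 77], [68, 213, 85], [69, 207, 175], [69, 207, 180], [66, 153, 167], [140, 4, 193], [130, 4, 191]]
[[688.29286494 354.3945079   90.        ]] [[559.14995132 362.20160108  15.        ]
 [541.26436985 108.39228525  15.        ]]
```

View pics/w1c.png

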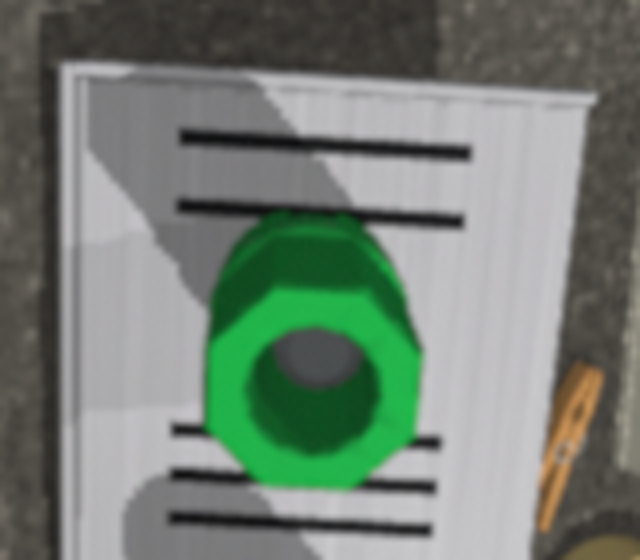

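Run:
```python
from h import *
pose=toolpose(); px=(328,206.5)
o,d=ray("wrist",[px],pose); yaw=-.063
for z in (120,125,130,135): 
    p=plane("wrist",[px],z,pose)[0]; print(z,p.round(1), "depth",((p-o)@(pose[0]@ctrl.calibration("wrist")["hand_eye"][:3,2])).round(1))
ax=np.array([-.5*np.cos(yaw),-.5*np.sin(yaw),.866])
gh=plane("wrist",[px],130.4,pose)[0]
Rg=frame(-ax,[np.sin(-yaw),np.cos(yaw),0]); 
print("foot",gh-90*ax)
for back in (0,60): go(Rg,gh-(22+18.7)*ax+back*ax)
```

```text
120 [578.7 294.9 120. ] depth 282.0
125 [575.7 297.1 125. ] depth 275.8
130 [572.7 299.2 130. ] depth 269.6
135 [569.7 301.4 135. ] depth 263.3
foot [617.39677928 296.56868232  52.46      ]
rot [ 0.0005 -0.0055  0.0532] | 0.053 trans before rot [ -5.5   5.6 152.5] after rot [ -4.3   5.9 152.5]
rot [ 0.0005 -0.0055  0.0532] | 0.053 trans before rot [-5.1  5.6 92.5] after rot [-4.3  5.9 92.5]
```

Converted, 20 mm is 0.8, 12 mm is 0.48.

```bash
python3 nudge.py '{"offsets": [[0,0,0,0.0005,-0.0055,0.0532,85],[-0.08,0.12,0.8,0,0,0,85],[-0.08,0.12,0.8,0,0,0,85],[0,0,0.8,0,0,0,85],[0,0,0.8,0,0,0,85],[0,0,0.48,0,0,0,85],[0,0,0,0,0,0,85],[0,0,0,0,0,0,85]]}'
python3 - <<'E'
from h import *
s=ctrl.read_state();print(s['qpos'].round(3)); pose=toolpose(s);im=ctrl.get_image("wrist"); show(im,"w2")
m=cv2.inRange(cv2.cvtColor(im,cv2.COLOR_BGR2HSV),np.array((50,120,100)),np.array((80,255,255)))
cs,h=cv2.findContours(m,cv2.RETR_CCOMP,cv2.CHAIN_APPROX_NONE)
for c,hh in zip(cs,h[0]):
    if cv2.contourArea(c)>200:
        e=cv2.fitEllipse(c); print(hh[3],e,plane("wrist",[e[0]],130.4,pose))
yaw=-.063; ax=np.array([-.5*np.cos(yaw),-.5*np.sin(yaw),.866])
gh=np.array([617.4,296.6,52.5])+90*ax; go(frame(-ax,[np.sin(-yaw),np.cos(yaw),0]),gh-40.7*ax)
E
```

```text
clock: 3.15
eef_pos: [556.8, 301.5, 153.7]
tool_rot: [2.618, 0.004, 1.509]
force: [-0.8, 0.3, 0.4]
width: 85.0
gripper_force: 0.0
[-0.92   0.622  0.262  2.065  1.155  0.237 -1.898]
-1 ((326.0579528808594, 244.25698852539062), (69.58511352539062, 77.4118881225586), 81.59132385253906) [[573.57673898 298.19727678 130.4       ]]
2 ((326.3612060546875, 245.77938842773438), (42.695526123046875, 46.100128173828125), 96.9958724975586) [[573.7399467  297.04686751 130.4       ]]
rot [0.0002 0.0026 0.0029] | 0.004 trans before rot [-0.9  1.6 69. ] after rot [-1.   1.6 69. ]
```

```bash
python3 nudge.py '{"offsets": [[-0.04,0.06,0.4,0,0,0,85],[0,0,0.4,0,0,0,85],[0,0,0.4,0,0,0,85],[0,0,0.4,0,0,0,85],[0,0,0.4,0,0,0,85],[0,0,0.4,0,0,0,85],[0,0,0.36,0,0,0,85],[0,0,0,0,0,0,85],[0,0,0,0,0,0,85]]}'
python3 - <<'E'
from h import *
s=ctrl.read_state();print(s['qpos'].round(3))
yaw=-.063; ax=np.array([-.5*np.cos(yaw),-.5*np.sin(yaw),.866])
gh=np.array([617.4,296.6,52.5])+90*ax; go(frame(-ax,[np.sin(-yaw),np.cos(yaw),0]),gh-40.7*ax)
E
```

```text
clock: 4.1
eef_pos: [593.1, 297.3, 95.6]
tool_rot: [2.617, 0.004, 1.508]
force: [1.2, 0.1, 0.4]
width: 85.0
gripper_force: 0.0
[-0.802  0.742  0.17   2.022  1.586  0.24  -2.299]
rot [0.0006 0.0031 0.002 ] | 0.004 trans before rot [ 0.9 -0.5  0.1] after rot [ 0.9 -0.5  0.1]
```

Converted, 0.9 mm is 0.036, -0.5 mm is -0.02.

```bash
python3 nudge.py '{"offsets": [[0.036,-0.02,0,0,0,0,40],[0,0,0,0,0,0,40],[0,0,0,0,0,0,40],[0,0,0,0,0,0,40],[0,0,0,0,0,0,40],[0,0,0,0,0,0,40],[0,0,0,0,0,0,40]]}'
python3 nudge.py '{"offsets": [[0,0,-0.24,0,0,0,40],[0,0,-0.4,0,0,0,40],[0,0,-0.4,0,0,0,40],[0,0,-0.4,0,0,0,40],[0,0,-0.48,0,0,0,40],[0,0,-0.48,0,0,0,40],[0,0,-0.56,0,0,0,40],[0,0,-0.64,0,0,0,40],[0,0,-0.72,0,0,0,40],[0,0,-0.72,0,0,0,40],[0,0,-0.4,0,0,0,40],[0,0,0,0,0,0,40]]}'
python3 - <<'E'
from h import *
s=ctrl.read_state();print(s['qpos'].round(3),s['gripper_force']); pose=toolpose(s);print(pose[1]); im=ctrl.get_image("wrist"); show(im,"w3")
Rg=frame([0,0,-1],[0.3,1,0]); p=np.array([510,200,330.]); go(Rg,p)
E
```

```text
clock: 4.8
eef_pos: [592.8, 298.0, 95.4]
tool_rot: [2.618, 0.003, 1.508]
force: [-4.3, 0.2, 5.7]
width: 49.1
gripper_force: 61.3
clock: 6.0
eef_pos: [525.1, 302.7, 213.4]
tool_rot: [2.617, 0.002, 1.507]
force: [0.6, -0.3, -2.0]
width: 49.3
gripper_force: 62.6
[-0.781  0.476 -0.014  2.073  1.069  0.455 -1.804] 62.57957521186654
[525.10901804 302.67011805 213.43891601]
rot [ 0.5222 -0.0564  0.223 ] | 0.571 trans before rot [-103.4   51.  -105.6] after rot [-102.3   14.7 -117.3]
```

```bash
python3 nudge.py '{"offsets": [[0,0,-1,0.087,-0.0094,0.037,40],[0,0,-1,0.087,-0.0094,0.037,40],[0,0,-0.8,0.087,-0.0094,0.037,40],[0,0,-0.8,0.087,-0.0094,0.037,40],[0,0,-0.8,0.087,-0.0094,0.037,40],[0,0,0,0.087,-0.0094,0.037,40],[0,0,0,0,0,0,40]]}'
python3 - <<'E'
from h import *
s=ctrl.read_state();print(s['qpos'].round(3),s['force'])
Rg=frame([0,0,-1],[0.3,1,0]); go(Rg,np.array([560,-320,310.]))
E
```

```text
clock: 6.75
eef_pos: [492.6, 302.9, 309.0]
tool_rot: [3.121, 0.001, 1.278]
force: [-0.0, -1.7, -3.0]
width: 49.6
gripper_force: 63.0
[-0.362  0.46  -0.376  1.624  0.206  1.084 -1.091] [-0.01598253 -1.7379703  -3.03690139]
rot [ 0.0204  0.0011 -0.0016] | 0.02 trans before rot [-576.8  244.4    4.6] after rot [-577.2  243.5   -1. ]
```

Converted, -40 mm is -1.6, -30 mm is -1.2.

```bash
python3 nudge.py '{"offsets": [[-1.2,0.48,0,0.02,0,0,40],[-1.6,0.68,0,0,0,0,40],[-1.6,0.68,0,0,0,0,40],[-1.6,0.68,0,0,0,0,40],[-1.6,0.68,0,0,0,0,40],[-1.6,0.68,0,0,0,0,40],[-1.6,0.68,0,0,0,0,40],[-1.6,0.68,0,0,0,0,40],[-1.6,0.68,0,0,0,0,40],[-1.6,0.68,0,0,0,0,40],[-1.6,0.68,0,0,0,0,40],[-1.6,0.68,0,0,0,0,40]]}'
python3 nudge.py '{"offsets": [[-1.6,0.68,0,0,0,0,40],[-1.6,0.68,0,0,0,0,40],[-1.08,0.4,0,0,0,0,40],[0,0,0,0,0,0,40],[0,0,0,0,0,0,40],[0,0,0,0,0,0,40]]}'
python3 - <<'E'
from h import *
s=ctrl.read_state();print(s['qpos'].round(3),s['eef_pos'],s['tool_rot']); im=ctrl.get_image("wrist"); show(im,"w4")
E
```

```text
clock: 7.95
eef_pos: [546.0, -203.2, 308.7]
tool_rot: [-3.139, 0.002, 1.286]
force: [0.8, -0.1, -2.0]
width: 49.4
gripper_force: 62.9
clock: 8.55
eef_pos: [559.1, -314.6, 309.4]
tool_rot: [-3.139, -0.001, 1.287]
force: [0.5, 0.6, -2.4]
width: 49.6
gripper_force: 63.0
[ 0.62   0.559 -0.257  1.431  0.147  1.173  0.059] [ 559.06004241 -314.63914938  309.36412872] [-3.13946176e+00 -5.78293194e-04  1.28710169e+00]
```

View pics/w4.png

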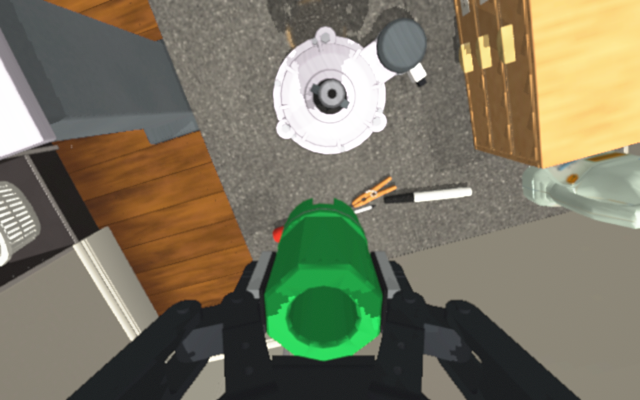

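The shaft top is at about (332,93), the sleeve is held with its teeth in view at (330,205), and there is something bar-like around the shaft root. I'll zoom in on it.

Run:
```python
from h import *
im=cv2.imread("pics/w4.png"); c=im[50:140,280:385]
c=np.clip(c.astype(float)*1.6,0,255).astype(np.uint8)
show(cv2.resize(c,None,fx=6,fy=6,interpolation=2),"w4c")
```

```text
(no output)
```

View pics/w4c.png

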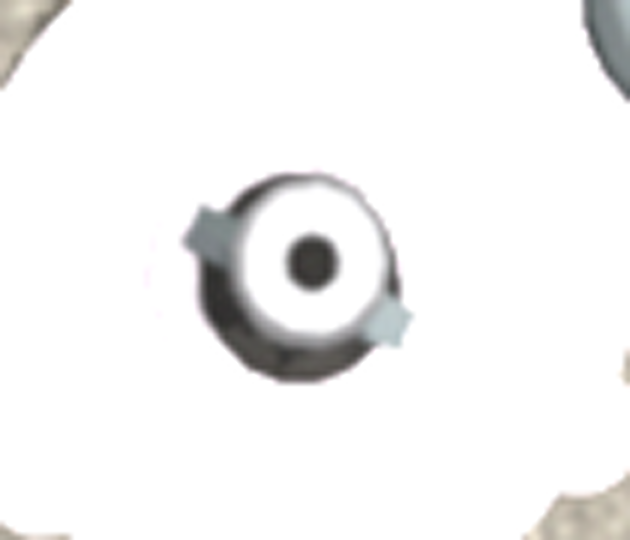

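Bar ends show at full-image (312.8,87.0) and (347.5,104.7), and the shaft-top dimple at (332.0,93.8).

Run:
```python
from h import *
pose=toolpose()
b=plane("wrist",[(312.8,87),(347.5,104.7)],73,pose); t=plane("wrist",[(332,93.8)],156,pose)[0]
print(b,"len",np.linalg.norm(b[0]-b[1]),"mid",b.mean(0),"top",t)
v=b[0]-b[1];a=np.arctan2(v[1],v[0]); R,_=pose; yaw=np.arctan2(R[1,0],R[0,0])
k=np.round((a-yaw)/(np.pi/2)); d=a-yaw-k*np.pi/2; print("bar",a,"tool",yaw,"turn world z",d)
# sleeve in hand: foot rim pixels / head ring
im=cv2.imread("pics/w4.png"); m,s,ce=mask(im,*GREEN); print(s,ce)
m=cv2.inRange(cv2.cvtColor(im,cv2.COLOR_BGR2HSV),np.array((50,120,100)),np.array((80,255,255)));print(cv2.boundingRect(m))
print("TCP-based offset", (R.T@(t-pose[1])).round(1))
```

```text
[[ 576.75231697 -212.00133687   73.        ]
 [ 611.55534996 -243.22371984   73.        ]] len 46.755623229723184 mid [ 594.15383347 -227.61252835   73.        ] top [ 593.8144951  -228.03015461  156.        ]
bar 2.410372807346853 tool 1.2875061647245043 turn world z -0.44792968417254775
[  263   199   120   163 14904] [322.89338433 284.84219002]
(265, 199, 117, 162)
TCP-based offset [ 92.7   9.2 153.8]
```

```bash
python3 nudge.py '{"offsets": [[0,0,0,0,0,0.112,40],[0,0,0,0,0,0.112,40],[0,0,0,0,0,0.112,40],[0,0,0,0,0,0.112,40],[0,0,0,0,0,0,40],[0,0,0,0,0,0,40]]}'
python3 - <<'E'
from h import *
s=ctrl.read_state();print(s['qpos'].round(3))
pose=toolpose(s); im=ctrl.get_image("wrist");show(im,"w5")
c=im[40:200,230:450]; show(cv2.resize(np.clip(c.astype(float)*1.5,0,255).astype(np.uint8),None,fx=3.6,fy=3.6,interpolation=2),"w5c")
go(frame([0,0,-1],pose[0][:,0]),np.array([593.9,-227.9,216]))
E
```

```text
clock: 9.2
eef_pos: [559.4, -315.7, 310.4]
tool_rot: [-3.141, 0.0, 0.841]
force: [0.6, -0.2, -1.7]
width: 49.4
gripper_force: 62.9
[ 0.554  0.551 -0.143  1.431  0.081  1.165 -0.33 ]
rot [-0.0004  0.0002 -0.0007] | 0.001 trans before rot [ 88.7 -33.   94.4] after rot [ 88.7 -32.9  94.4]
```

View pics/w5c.png

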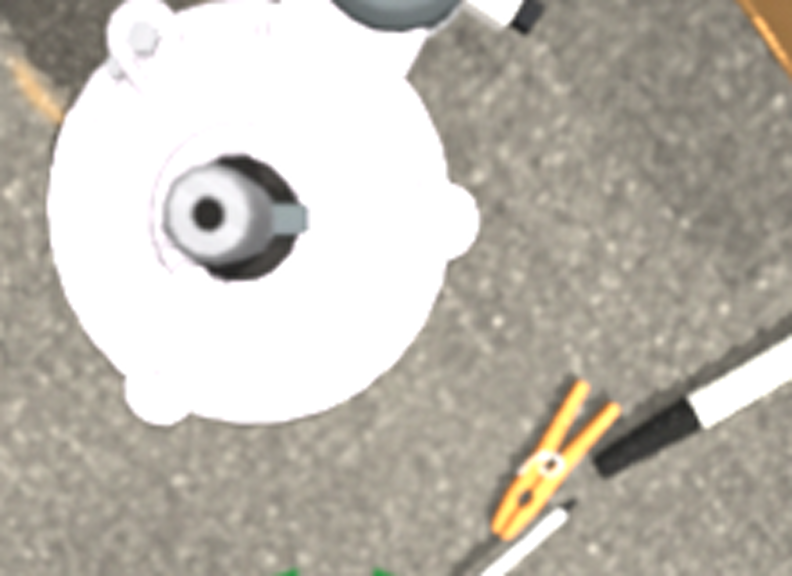

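The bar now lies level in the image, which means it is along tool y and aligned with the notches. The dimple is at (287.8,99.2).

```bash
python3 - <<'E'
from h import *
print(plane("wrist",[(287.8,99.2)],156))
E
python3 nudge.py '{"offsets": [[0.88,-0.32,0.4,0,0,0,40],[0.88,-0.32,0.4,0,0,0,40],[0.88,-0.32,0.4,0,0,0,40],[0.908,-0.36,0.4,0,0,0,40],[0,0,0.6,0,0,0,40],[0,0,0.6,0,0,0,40],[0,0,0.6,0,0,0,40],[0,0,0,0,0,0,40],[0,0,0,0,0,0,40],[0,0,0,0,0,0,40]]}'
python3 - <<'E'
from h import *
s=ctrl.read_state();pose=toolpose(s); print(s['force'])
go(frame([0,0,-1],pose[0][:,0]),np.array([593.9,-227.9,216]))
side=ctrl.get_image("side"); show(side,"s1"); w=ctrl.get_image("wrist"); top=ctrl.get_image("top")
a=cv2.resize(side[180:320,270:390],None,fx=4,fy=4,interpolation=2)[:560]
b=cv2.resize(w[150:400,220:440],(493,560)); a=cv2.resize(a,(300,350));b=cv2.resize(b,(308,350))
show(np.hstack([a,b]),"chk")
E
```

```text
[[ 593.34741001 -228.19694231  156.        ]]
clock: 10.25
eef_pos: [594.6, -229.1, 226.3]
tool_rot: [3.14, -0.001, 0.837]
force: [-0.1, -1.0, -1.2]
width: 48.9
gripper_force: 62.9
[-0.07122506 -0.96590763 -1.21941682]
rot [ 0.0012 -0.0006 -0.    ] | 0.001 trans before rot [ 0.4 -1.4 10.3] after rot [ 0.4 -1.3 10.3]
```

View pics/chk.png

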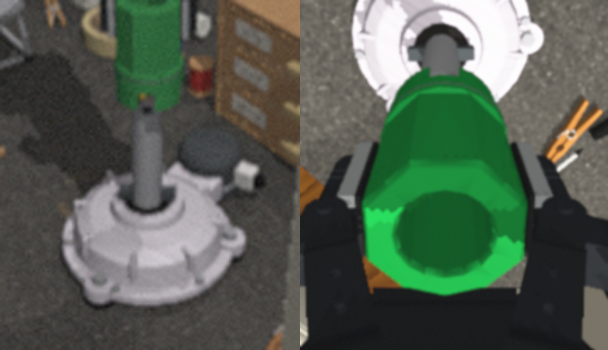

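The sleeve sits squarely above the shaft in both views, so I start it on gently.

Converted, 5 mm is 0.2, 4 mm is 0.16.

```bash
python3 nudge.py '{"offsets": [[0.016,-0.048,0.2,0,0,0,40],[0,0,0.32,0,0,0,40],[0,0,0.32,0,0,0,40],[0,0,0.16,0,0,0,40],[0,0,0.16,0,0,0,40],[0,0,0.16,0,0,0,40],[0,0,0,0,0,0,40]]}'
```

```text
clock: 11.1
eef_pos: [593.9, -226.9, 191.6]
tool_rot: [-3.141, -0.001, 0.837]
force: [2.7, 1.8, -4.7]
width: 49.1
gripper_force: 62.9
```

Converted, 6 mm is 0.24.

```bash
python3 nudge.py '{"offsets": [[0,0,0.24,0,0,0,40],[0,0,0.24,0,0,0,40],[0,0,0.24,0,0,0,40],[0,0,0,0,0,0,40]]}'; python3 nudge.py '{"offsets": [[0,0,0.24,0,0,0,40],[0,0,0.24,0,0,0,40],[0,0,0.24,0,0,0,40],[0,0,0,0,0,0,40]]}'
python3 - <<'E'
from h import *
s=ctrl.read_state();print(s['force'],s['torque'],toolpose(s)[0].T@s['force'])
E
```

```text
clock: 11.5
eef_pos: [594.1, -226.8, 173.3]
tool_rot: [-3.141, -0.001, 0.837]
force: [4.4, 4.2, -4.1]
width: 49.3
gripper_force: 62.9
clock: 11.9
eef_pos: [594.1, -226.8, 155.2]
tool_rot: [-3.141, -0.001, 0.837]
force: [3.7, 4.4, -5.1]
width: 49.8
gripper_force: 62.9
[ 3.68385486  4.42352672 -5.05025516] [ 1.04829994 -1.06000195  0.01878801] [ 5.7451623  -0.22314149  5.05833673]
```

Converted, 0.7 mm is 0.028, 6 mm is 0.24.

```bash
python3 nudge.py '{"offsets": [[0.028,0,0.24,0,0,0,40],[0,0,0.24,0,0,0,40],[0,0,0.24,0,0,0,40],[0,0,0.24,0,0,0,40],[0,0,0.08,0,0,0,40],[0,0,0,0,0,0,40]]}'; python3 nudge.py '{"offsets": [[0,0,0.08,0,0,0,40],[0,0,0.08,0,0,0,40],[0,0,0.08,0,0,0,40],[0,0,0.08,0,0,0,40],[0,0,0,0,0,0,40]]}'
```

```text
clock: 12.5
eef_pos: [594.3, -226.7, 129.3]
tool_rot: [-3.141, -0.001, 0.837]
force: [3.2, 4.1, -2.8]
width: 49.4
gripper_force: 63.0
clock: 13.0
eef_pos: [594.3, -226.8, 121.7]
tool_rot: [-3.142, -0.001, 0.837]
force: [3.3, 4.8, -0.3]
width: 49.1
gripper_force: 63.2
```

Converted, 1.5 mm is 0.06.

```bash
python3 nudge.py '{"offsets": [[0,0,0.06,0,0,0,40],[0,0,0.06,0,0,0,40],[0,0,0,0,0,0,40]]}'; python3 nudge.py '{"offsets": [[0,0,0.06,0,0,0,40],[0,0,0.06,0,0,0,40],[0,0,0,0,0,0,40]]}';python3 nudge.py '{"offsets": [[0,0,0.06,0,0,0,40],[0,0,0.06,0,0,0,40],[0,0,0,0,0,0,40]]}'
```

```text
clock: 13.3
eef_pos: [594.3, -226.7, 118.8]
tool_rot: [-3.142, -0.001, 0.837]
force: [2.9, 4.4, 0.2]
width: 49.3
gripper_force: 63.2
clock: 13.6
eef_pos: [594.3, -226.7, 115.8]
tool_rot: [-3.142, -0.001, 0.837]
force: [3.3, 5.4, -0.6]
width: 49.1
gripper_force: 63.2
clock: 13.9
eef_pos: [594.3, -226.7, 112.8]
tool_rot: [-3.142, -0.001, 0.837]
force: [2.8, 5.5, -0.2]
width: 49.5
gripper_force: 63.2
```

Converted, 1 mm is 0.04.

```bash
python3 nudge.py '{"offsets": [[0,0,0.04,0,0,0,40],[0,0,0.04,0,0,0,40],[0,0,0,0,0,0,40]]}'; python3 nudge.py '{"offsets": [[0,0,0.04,0,0,0,40],[0,0,0,0,0,0,40]]}';python3 nudge.py '{"offsets": [[0,0,0.04,0,0,0,40],[0,0,0,0,0,0,40]]}'
```

```text
clock: 14.2
eef_pos: [594.3, -226.8, 110.9]
tool_rot: [3.142, -0.001, 0.837]
force: [3.1, 3.8, 0.7]
width: 49.4
gripper_force: 63.2
clock: 14.4
eef_pos: [594.4, -226.8, 110.7]
tool_rot: [3.141, -0.001, 0.837]
force: [1.3, 6.5, 4.4]
width: 49.3
gripper_force: 63.8
clock: 14.6
eef_pos: [594.4, -226.7, 110.6]
tool_rot: [3.141, -0.001, 0.837]
force: [-1.3, 6.5, 11.7]
width: 49.3
gripper_force: 64.4
```

Contact came at TCP z 110.7 against an expected 109.3, with bar contact expected at 122, so the sleeve is home. I release and back straight up.

Converted, -1 mm is -0.04.

```bash
python3 nudge.py '{"offsets": [[0,0,-0.04,0,0,0,40],[0,0,0,0,0,0,85],[0,0,0,0,0,0,85],[0,0,0,0,0,0,85],[0,0,0,0,0,0,85],[0,0,0,0,0,0,85]]}'
python3 nudge.py '{"offsets": [[0,0,-0.32,0,0,0,85],[0,0,-0.48,0,0,0,85],[0,0,-0.8,0,0,0,85],[0,0,-1,0,0,0,85],[0,0,-1.2,0,0,0,85],[0,0,-1.2,0,0,0,85],[0,0,-1.2,0,0,0,85],[0,0,0,0,0,0,85],[0,0,0,0,0,0,85],[0,0,0,0,0,0,85]]}'
python3 - <<'E'
from h import *
s=ctrl.read_state(); side=ctrl.get_image("side"); w=ctrl.get_image("wrist")
a=cv2.resize(side[160:320,260:400],(394,450),interpolation=2); b=cv2.resize(w[150:400,220:440],(396,450))
show(np.hstack([a,b]),"end")
E
```

```text
clock: 15.2
eef_pos: [593.4, -227.7, 110.0]
tool_rot: [-3.141, 0.001, 0.836]
force: [-0.2, -0.5, -0.2]
width: 85.1
gripper_force: 0.0
clock: 16.2
eef_pos: [593.2, -227.1, 264.9]
tool_rot: [-3.14, 0.001, 0.837]
force: [-0.6, 0.4, -0.1]
width: 85.2
gripper_force: 0.0
```

View pics/end.png

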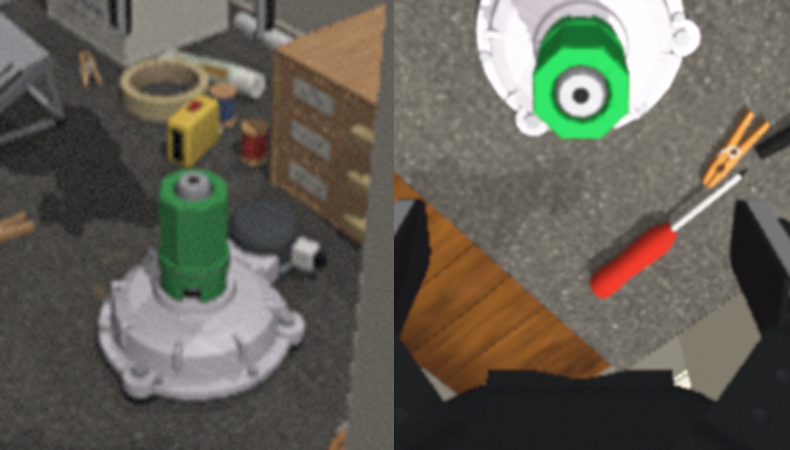

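The sleeve stands upright on the shoulder with the bar in a notch at (193,293) of the left panel. The shaft end projects slightly from its head, and the gripper is clear.

```bash
python3 -c "
from cell import ctrl
print(ctrl.finish_job())"
```

```text
the job is handed in; nothing more can be done
None
```

The sleeve is home on the shaft's shoulder with its notches over the drive bar and the gripper clear; I saw the cap and other loose things untouched by the arm but did not re-measure them, and the job is handed in at about 16 s, with no verdict returned.

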